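# Load the doming-block carrier and hold it up level

### The arm

A 6-joint arm with a two-finger parallel gripper is mounted at the origin on the work surface. World frame = base frame: x ahead of the robot, y to its left, z up, the work surface at z = 0. Lengths are in m, angles in rad, forces in N, time in s.
With the tool pointing down it reaches from about 0.35 to 0.975 m from the base axis. Payload 4.9 kg.
Tool frame: the origin (TCP) lies at the very end of the fingers, on their centre line; the grasp point (between the pads) lies 19 mm behind it; z points along the fingers, y is the line along which they close (so a half turn about z gives the same grasp; the last joint's range is limited). The gripper opens to 85 mm and grips with 20 to 120 N. Pads are 22 mm wide; open, the fingers measure 114 mm over their backs; the gripper's body (76 mm by 85 mm) begins 54 mm behind the grasp point. The pads swing forward as they close: fully open they stand 13 mm farther back than shut.
Start: joints at [0.996, 0.053, 1.613, -0, 1.476, -0.119], TCP at [0.275, 0.561, 0.231] pointing down, gripper open.
Joint ranges: [-3.01, 3.01], [-1.01, 2.22], [0.06, 2.58], [-1.02, 4.17], [0.09, 2.62], [-3.14, 3.14]. Speed limits (rad/s): [2.57, 2.57, 3.14, 3.14, 3.14, 3.14].

### API

Orientations are given as a rotation vector (axis times angle).
In Python, from station import * gives the robot as it stands.
- The arm moves only by the shell command python3 -m crank 'ROWS' [OPENING] [FORCE]. ROWS is JSON, a list of rows, each an object with "offset": the shift along the tool's x, y, z in m, a list of three; "twist": the turn, a rotation vector about the tool's x, y, z in degrees, a list of three. In form: [{"offset": [x, y, z], "twist": [rx, ry, rz]}, ...]. A call has 1 to 20 rows; each row is the pose to reach, as a shift and turn from the pose commanded when the call began, along the tool's axes at that moment; what a row does not reach only later rows make up. A row lasts 1/8 s, in which the tool goes at most 62.5 mm and 10.7 degrees, less where a joint would pass 70% of its speed; a pose out of reach is approached as far as the arm can. A call with a gripper value outside its range is refused whole. OPENING is the opening, from 0 (shut) to 1 (fully open), set as the call begins (- or left out, the last holds). The fingers move at their own pace and stop on an object; FORCE is the grip in N (left out, the last holds). Time passes only in rows, so rows that repeat a pose let the fingers close. It gives the time, the measured TCP pose, the force, the opening and the grip force at its end, in the units of the state.
- get_obs(): the state, without advancing time (a new reading comes with each control period).
- get_image(name): name is "scene" or "side" or "wrist"; returns the picture (480x640x3 uint8, red, green, blue); there is no depth.
- get_calibration(name): a dict with "intrinsics" (3x3 intrinsics, pixels), "world_from_camera" (4x4, takes a point from camera to world coordinates); the wrist camera has in their place "tool_from_camera" (4x4, takes a point from camera to tool coordinates, whose origin is the TCP and whose axes are the flange's). Camera axes: x right, y up, looking along -z (the intrinsics and any distortion apply to the point x, -y, -z); pixel columns grow to the right and rows downward; lengths in m; the calibration is good to about 2 mm. A picture is of the moment at which its call begins: read the wrist's pose just before it. get_calibration takes no time and is no camera call.
- finish_job(): hands the job in; it is judged then, once.
Trained networks look in the newest picture that a camera, given by its name, has taken for a name from the list of things; names that differ only in an ending like _2 or _b are one class to them, and where a whole thing is asked for, a point or a joint stands for the part that bears it (a point fixed in the world has none). Each returns a list of dicts, best first, with "confidence" (0 to 1); they miss things now and then, are a little off and sometimes report something else, mostly with a low value. They report only what shows in the picture. A call takes as long as a camera call. They do not tell look-alikes from the thing itself.
- cut_out(query, camera): "region" (480x640 bool, what is visible of it) and "rect" ([centre column, centre row, width, height] in pixels, round what is visible of it).
The state is a dict: "t": time; "q": joint angles; "dq": joint speeds; "effort": joint torques, N m; "tool_pos": TCP position; "tool_rot": TCP orientation; "contact_force": force on the tool from outside, world axes, zero at the start; "wrist_torque": the same for the moment, N m; "opening": finger opening in m; "grip_force": force on a finger pad.
Only numpy, scipy, OpenCV 4.12 (cv2) and the standard library are available. Lean on these libraries where they do the work, as an engineer would, in place of code of your own. Each camera call takes 0.05 s, during which the arm holds its last target. There are 200 camera calls.

### The job

Take the loose oblong doming block from the bench and lower it, without dropping it, into the empty pocket of the metal carrier, so that it sits flat and square like its twin in the other pocket, and let go of it. Then take the carrier by its upright handle, lift it level until its underside is at least 12 cm above the bench, and finish while holding it there, steady and level, with both blocks still in their pockets. Leave the square block, the jar and the hammer alone.

Things in the scene. Friction and masses are not known exactly. Their poses are not given: they have to be found in the camera images.
- block_center (a point): centre of the loose oblong hardwood doming block: 60 (own x) x 42 (own y) x 40 mm high, six dark round hollows drawn on its flat top; about 90 g; it stands on the bench, 20 mm half height, z up. Either way round fits the pocket.
- block: the same block, origin at the centre of its underside
- mate_center (a point): centre of the twin block of the same size, which already sits in the carrier's other pocket
- carrier: grey aluminium carrier with a brown wooden handle, loose on the bench, about 420 g: base 236 (own x) x 74 (own y) mm, rim 14 mm above its underside, two pockets 75 mm either side of the middle along x; an upright handle in the middle. Origin: centre of its underside, z up. The empty pocket is on its +x side. Loaded with both blocks it roughly balances about the handle.
- empty_pocket (a point): centre of the floor of the empty pocket, axes as the carrier: 64 (x) x 46 (y) mm, 8 mm deep, floor 6 mm above the carrier's underside; flat floor, square corners. Both long walls (along x) are cut away down to the floor over the middle 40 mm as notches for the fingers. A seated block has its centre 20 mm above this point and stands 32 mm proud of the rim.
- full_pocket (a point): the same point of the pocket that holds the twin block, 150 mm from the empty one
- handle_grip (a point): grip point of the carrier's handle, 85 mm above the carrier's underside on its middle: upright rigid flat bar, 16 mm thick along the carrier's x, 34 mm wide along its y, top 110 mm above the underside (25 mm above this point); the tops of the seated blocks are 46 mm above the underside and 45 mm from the handle's middle along x
- square_block: bystander: square doming block 60 x 60 x 40 mm with four larger hollows, too wide for the pocket; origin at the centre of its underside
- jar: bystander: glass jar 60 mm across, 70 mm high, steel cap; origin at the centre of its underside
- hammer: bystander: hammer about 220 mm long lying on the far part of the bench; own x along the handle
There are look-alikes about, which are no part of the job. There is more than one size of the carrier; the job needs the larger.

How it is judged:
On the way, in this order (a step that is already met when the one before it is completed fails the run):
1. the loose block sits flat and square in the empty pocket and is let go, the carrier standing on the bench (x of block_center in the frame of empty_pocket between -0.004 and 0.004 m and y of block_center in the frame of empty_pocket between -0.004 and 0.004 m and z of block_center in the frame of empty_pocket between 0.0165 and 0.0235 m and angle between the x axis of block_center and the x axis of empty_pocket, either way round below 0.12 rad and angle between the z axis of block_center and the z axis of empty_pocket, either way round below 0.06 rad and contact force between the fingers and block below 0.1 N and height (world z) of carrier below 0.01 m), for 0.3 s.
2. the carrier is lifted clear of the bench by the gripper with both blocks in their pockets (x of block_center in the frame of empty_pocket between -0.004 and 0.004 m and y of block_center in the frame of empty_pocket between -0.004 and 0.004 m and z of block_center in the frame of empty_pocket between 0.0165 and 0.0235 m and angle between the x axis of block_center and the x axis of empty_pocket, either way round below 0.12 rad and angle between the z axis of block_center and the z axis of empty_pocket, either way round below 0.06 rad and x of mate_center in the frame of full_pocket between -0.004 and 0.004 m and y of mate_center in the frame of full_pocket between -0.004 and 0.004 m and z of mate_center in the frame of full_pocket between 0.0165 and 0.0235 m and angle between the x axis of mate_center and the x axis of full_pocket, either way round below 0.12 rad and angle between the z axis of mate_center and the z axis of full_pocket, either way round below 0.06 rad and height (world z) of carrier above 0.05 m and contact force between the fingers and carrier above 1 N), for 0.2 s.
At the end, for the whole second after the job is handed in: Held by the gripper alone: underside 110 to 400 mm above the bench, within 6 degrees of level, at rest (20 mm/s, 0.1 rad/s), fingers on the carrier and off the block; both blocks in their pockets within 4 mm sideways, 3.5 mm in height, square within 7 degrees, flat within 3.4 (x of block_center in the frame of empty_pocket between -0.004 and 0.004 m and y of block_center in the frame of empty_pocket between -0.004 and 0.004 m and z of block_center in the frame of empty_pocket between 0.0165 and 0.0235 m and angle between the x axis of block_center and the x axis of empty_pocket, either way round below 0.12 rad and angle between the z axis of block_center and the z axis of empty_pocket, either way round below 0.06 rad and x of mate_center in the frame of full_pocket between -0.004 and 0.004 m and y of mate_center in the frame of full_pocket between -0.004 and 0.004 m and z of mate_center in the frame of full_pocket between 0.0165 and 0.0235 m and angle between the x axis of mate_center and the x axis of full_pocket, either way round below 0.12 rad and angle between the z axis of mate_center and the z axis of full_pocket, either way round below 0.06 rad and height (world z) of carrier between 0.11 and 0.4 m and angle between carrier's own z axis and vertical below 0.105 rad and linear speed of carrier below 0.02 m/s and angular speed of carrier below 0.1 rad/s and contact force between the fingers and carrier above 1 N and contact force between the fingers and block below 0.1 N and contact force between carrier and square_block below 0.1 N and contact force between carrier and jar below 0.1 N and contact force between carrier and hammer below 0.1 N); the arm keeps its last pose, push and grip.
It fails at once if the carrier is tipped more than 20 degrees (angle between carrier's own z axis and vertical above 0.35 rad).
It fails at once if the block is dropped into the pocket (in the air over it, more than 15 mm above its seat, with no finger on it) (horizontal distance between block_center and empty_pocket below 0.04 m and z of block_center in the frame of empty_pocket above 0.035 m and contact force between the fingers and block below 0.05 N).
It fails at once if the square block is disturbed (moved more than 20 mm) (distance of square_block from where it was at the start of the episode above 0.02 m).
It fails at once if the jar is disturbed (moved more than 20 mm) (distance of jar from where it was at the start of the episode above 0.02 m).
It fails at once if the hammer is disturbed (moved more than 20 mm) (distance of hammer from where it was at the start of the episode above 0.02 m).
It also fails if it takes over 53 s, if anything falls off the work surface, if the arm or the gripper's body presses on something with over 40 N, if the wrist force passes 120 N, or if a joint passes its speed limit or range.

## Working session

There is one attempt and no reset: what is moved stays moved. The work goes in short steps, Python scripts to look and compute and a shell command to move; the robot and the scene stay as the last step left them, time stands still between calls to the robot, and variables do not carry over. Pictures are saved under pics/ and viewed, at most 10 in all, crops included, and the job is handed in when it is done.

```bash
mkdir -p pics; ls; python3 - <<'E'
from station import *
import cv2,numpy as np
o=get_obs();print(o['t'],o['tool_pos'],o['tool_rot'])
ims=[]
for n in ['scene','side']:
    im=get_image(n);ims.append(im);cv2.imwrite(f'pics/{n}0.png',im[:,:,::-1])
    c=get_calibration(n);print(n,c)
    for q in ['block','carrier','empty_pocket','square_block','jar','hammer','mate_center','handle_grip']:
        for d in cut_out(q,n)[:4]: print(q,np.round(d['rect']),round(d['confidence'],2),d['region'].sum())
print(get_calibration('wrist'))
E
```

```text
pics
0.0 [0.27475846 0.56067189 0.23007206] [-7.09590150e-01 -3.05968160e+00  3.01948156e-03]
scene {'intrinsics': array([[434.55606655,   0.        , 323.98492586],
       [  0.        , 434.55606655, 235.07723184],
       [  0.        ,   0.        ,   1.        ]]), 'world_from_camera': array([[ 0.56944291, -0.58308662,  0.57943486,  1.12787517],
       [ 0.8217671 ,  0.42164569, -0.38329329, -0.30662595],
       [-0.02082302,  0.69442415,  0.71926455,  0.76631976],
       [ 0.        ,  0.        ,  0.        ,  1.        ]])}
block [240. 262.  38.  31.] 0.86 728
block [192. 318.  39.  40.] 0.61 1116
carrier [427. 192.  69.  33.] 0.96 1205
carrier [352. 229.  96.  63.] 0.69 2257
empty_pocket [352. 228. 101.  56.] 0.88 2209
empty_pocket [428. 194.  66.  42.] 0.78 1206
empty_pocket [338. 330.  28.  42.] 0.52 1134
square_block [194. 318.  41.  45.] 0.6 1127
jar [337. 330.  31.  40.] 0.88 1126
hammer [260. 371.  89. 104.] 0.77 2017
hammer [338. 331.  31.  42.] 0.58 1120
mate_center [383. 237.  28.  31.] 0.67 640
handle_grip [427. 194.  67.  38.] 0.97 1083
handle_grip [354. 228. 100. 
[... 739 characters left out ...]
hammer [259. 350.  45.  48.] 0.35 1268
mate_center [311. 217.  36.  27.] 0.91 771
handle_grip [275. 169.  42.  53.] 0.9 1165
handle_grip [282. 240. 108.  83.] 0.59 2961
{'intrinsics': array([[342.99227033,   0.        , 317.04934235],
       [  0.        , 342.99227033, 236.52942372],
       [  0.        ,   0.        ,   1.        ]]), 'tool_from_camera': array([[ 7.28701312e-04,  9.48968417e-01,  3.15370278e-01,
         8.08554372e-02],
       [ 9.99999632e-01, -8.34200637e-04,  1.99540092e-04,
        -1.40932044e-04],
       [ 4.52439332e-04,  3.15370017e-01, -9.48968676e-01,
        -1.42410136e-01],
       [ 0.00000000e+00,  0.00000000e+00,  0.00000000e+00,
         1.00000000e+00]])}
```

View pics/scene0.png

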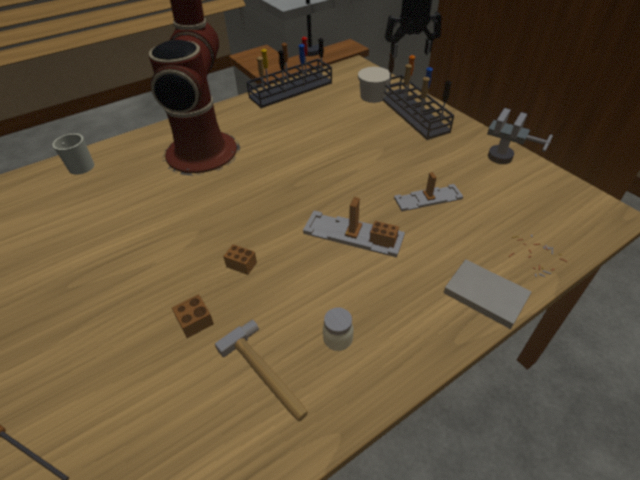

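View pics/side0.png

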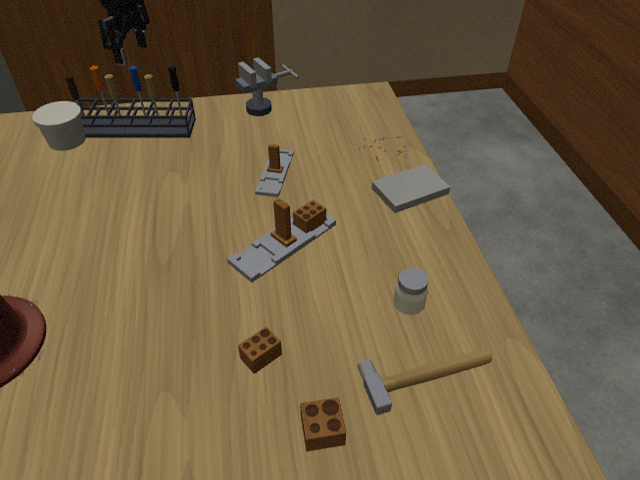

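The scene view shows the loose oblong block at (240,260), the large carrier at (352,229) with its twin at (384,234), and the empty pocket to the left. The square block is at (193,316), the hammer at (260,370), the jar at (338,328) and the small look-alike carrier at (428,195). In the side view the block is at (260,349), the carrier at (284,241) and the twin at (310,216).

```bash
cat > h.py <<'E'
from station import *
import cv2,numpy as np
from scipy.spatial.transform import Rotation as R
def cam(n,o=None):
    c=get_calibration(n);K=c['intrinsics']
    if n=='wrist':
        o=o or get_obs();T=np.eye(4);T[:3,:3]=R.from_rotvec(o['tool_rot']).as_matrix();T[:3,3]=o['tool_pos']
        return K,T@c['tool_from_camera']
    return K,c['world_from_camera']
def ray(KT,p):
    K,T=KT;d=np.linalg.solve(K,[p[0],p[1],1.]);return T[:3,3],T[:3,:3]@(d*[1,-1,-1])
def onz(KT,p,z):
    o,d=ray(KT,p);return o+d*(z-o[2])/d[2]
def tri(vs):
    A=np.zeros((3,3));b=np.zeros(3)
    for KT,p in vs:
        o,d=ray(KT,p);d/=np.linalg.norm(d);M=np.eye(3)-np.outer(d,d);A+=M;b+=M@o
    return np.linalg.solve(A,b)
def proj(KT,X):
    K,T=KT;c=T[:3,:3].T@(np.asarray(X)-T[:3,3]);u=K@(c*[1,-1,-1]);return u[:2]/u[2]
def regrect(region,KT,z):
    "min-area rectangle on plane z of a region's outline"
    cs,_=cv2.findContours(region.astype(np.uint8),0,1);c=max(cs,key=cv2.contourArea)[:,0]
    P=np.array([onz(KT,p,z)[:2] for p in c]);return cv2.minAreaRect((P*1000).astype(np.float32))
E
python3 - <<'E'
from h import *
s,d=cam('scene'),cam('side')
r=np.round
B=tri([(s,(240,252)),(d,(260,342))]);print('block top',r(B,3))   # top face centres
M=tri([(s,(384,229)),(d,(310,212))]);print('mate top',r(M,3))
H=tri([(s,(355,201)),(d,(283,203))]);print('handle top',r(H,3))
print('jar cap',r(tri([(s,(338,317)),(d,(412,278))]),3),'sq top',r(tri([(s,(192,310)),(d,(323,414))]),3))
v=H-M;print('carrier yaw',np.degrees(np.arctan2(v[1],v[0])),np.hypot(*v[:2]))
# carrier rim corners side view: block long edge in side view
a=onz(d,(240,350),.04);b=onz(d,(268,331),.04);print('block edge yaw',np.degrees(np.arctan2(*(b-a)[1::-1])),np.linalg.norm(b-a))
print('hammer head',onz(d,(375,385),.02),'wrist R',R.from_rotvec(get_obs()['tool_rot']).as_matrix().round(3))
E
```

```text
block top [ 0.479 -0.105  0.042]
mate top [0.614 0.2   0.044]
handle top [0.555 0.158 0.112]
jar cap [ 0.76  -0.038  0.07 ] sq top [ 0.56  -0.253  0.041]
carrier yaw -144.56068316122557 0.07226326518275836
block edge yaw 31.14380523482692 0.05769025712811731
hammer head [ 0.65253234 -0.20722883  0.02      ] wrist R [[-0.898  0.44   0.   ]
 [ 0.44   0.898  0.   ]
 [-0.     0.    -1.   ]]
```

```bash
python3 -m crank '[{"offset":[-0.393,-0.304,0.06],"twist":[0,0,119]},{"offset":[-0.393,-0.304,0.06],"twist":[0,0,119]},{"offset":[-0.393,-0.304,0.06],"twist":[0,0,119]},{"offset":[-0.393,-0.304,0.06],"twist":[0,0,119]},{"offset":[-0.393,-0.304,0.06],"twist":[0,0,119]},{"offset":[-0.393,-0.304,0.06],"twist":[0,0,119]},{"offset":[-0.393,-0.304,0.06],"twist":[0,0,119]},{"offset":[-0.393,-0.304,0.06],"twist":[0,0,119]},{"offset":[-0.393,-0.304,0.06],"twist":[0,0,119]},{"offset":[-0.393,-0.304,0.06],"twist":[0,0,119]},{"offset":[-0.393,-0.304,0.06],"twist":[0,0,119]},{"offset":[-0.393,-0.304,0.06],"twist":[0,0,119]},{"offset":[-0.393,-0.304,0.06],"twist":[0,0,119]},{"offset":[-0.393,-0.304,0.06],"twist":[0,0,119]},{"offset":[-0.393,-0.304,0.06],"twist":[0,0,119]}]' 1
python3 - <<'E'
from h import *
o=get_obs();print(o['tool_pos'],R.from_rotvec(o['tool_rot']).as_matrix().round(3),o['contact_force'])
im=get_image('wrist');cv2.imwrite('pics/w1.png',im[:,:,::-1])
w=cam('wrist',o);np.savez('w1.npz',K=w[0],T=w[1])
for q in ['carrier','empty_pocket','mate_center']:
    for d in cut_out(q,'wrist')[:2]: print(q,np.round(d['rect']),round(d['confidence'],2),regrect(d['region'],w,.014 if q!='mate_center' else .046))
E
```

```text
t: 2.78
tool_pos: [0.4941, 0.1153, 0.1713]
tool_rot: [2.997, 0.943, -0.0]
contact_force: [-0.3, -0.2, 0.3]
opening: 0.0854
grip_force: 0.0
[0.49413963 0.11529891 0.17130199] [[ 0.82   0.573 -0.   ]
 [ 0.573 -0.82  -0.   ]
 [-0.     0.    -1.   ]] [-0.29791147 -0.16708651  0.31439985]
carrier [113.  30.  94.  60.] 0.92 ((539.779541015625, 334.3166198730469), (47.23988342285156, 55.117210388183594), 67.67941284179688)
carrier [312. 135. 102. 265.] 0.63 ((541.5670166015625, 153.10635375976562), (215.1269989013672, 75.88052368164062), 34.956851959228516)
empty_pocket [312. 133.  98. 267.] 0.86 ((541.8678588867188, 153.56954956054688), (214.10189819335938, 74.86286926269531), 34.957027435302734)
empty_pocket [110.  28.  94.  56.] 0.78 ((528.3308715820312, 327.3453063964844), (36.917945861816406, 68.72635650634766), 34.993839263916016)
mate_center [314.  38.  63.  76.] 0.71 ((602.7473754882812, 195.95738220214844), (47.03705978393555, 41.94055938720703), 34.99375534057617)
mate_center [632.  66.  14.  64.] 0.49 ((717.9900512695312, 0.3740196228027344), (40.130218505859375, 10.929890632629395), 51.4466667175293)
```

View pics/w1.png

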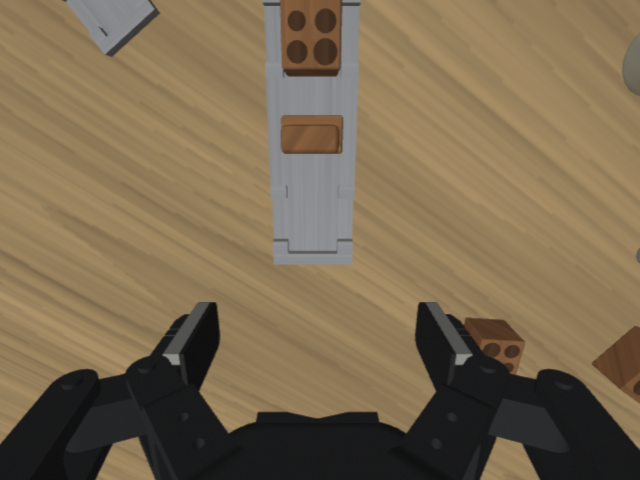

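The wrist view shows the carrier running straight up the picture. Its free end has corners at about (274,264) and (352,264), the pocket's end wall is at row 252, the handle top at (311,137) and the twin at the top edge. The loose block is at (493,345).

```bash
python3 - <<'E'
from h import *
f=np.load('w1.npz');w=(f['K'],f['T'])
im=cv2.imread('pics/w1.png')
cv2.imwrite('pics/w1c.png',cv2.resize(im[170:280,250:380],None,fx=5,fy=5,interpolation=cv2.INTER_CUBIC))
a,b=onz(w,(274,264),.014),onz(w,(352,264),.014);print(a,b,np.linalg.norm(a-b))
u=np.array([np.cos(np.radians(34.96)),np.sin(np.radians(34.96))])
e=(a+b)[:2]/2;print('centre',e+u*.118,'pocket',e+u*.043)
for z,p in((.110,(310.5,137)),):print('handle',onz(w,p,z))
print('handle tri',tri([(w,(310.5,137)),(cam('side'),(283,203)),(cam('scene'),(355,201))]))
# block
print('block',onz(w,(494,330),.04))
E
```

```text
[0.43334291 0.12196912 0.014     ] [0.47560571 0.06151513 0.014     ] 0.07376197382591193
centre [0.55118148 0.15935665] pocket [0.48971506 0.11638132]
handle [0.55201556 0.15998655 0.11      ]
handle tri [0.55356772 0.15976062 0.11057669]
block [ 0.50529337 -0.07704338  0.04      ]
```

View pics/w1c.png

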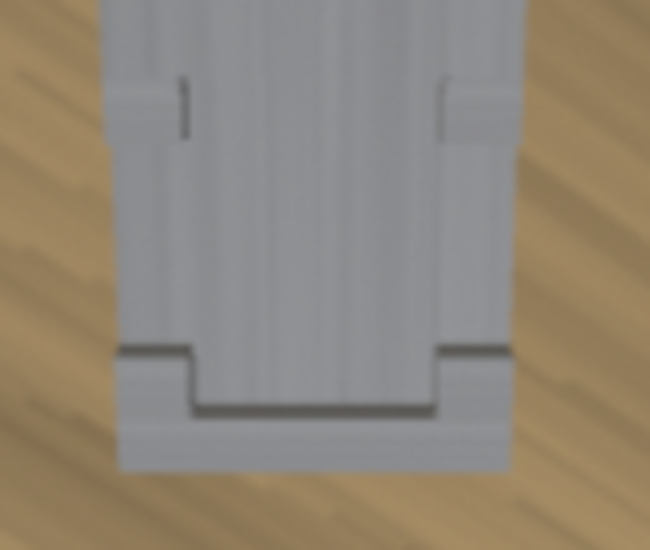

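The close-up shows the pocket's end wall, the notches and the outer rim corners clearly, at about (273.4,264.2) and (352.4,264.2) in the full picture. Next I go above the loose block.

```bash
python3 -m crank '[{"offset":[-0.138,0.172,0.02],"twist":[0,0,4]},{"offset":[-0.138,0.172,0.02],"twist":[0,0,4]},{"offset":[-0.138,0.172,0.02],"twist":[0,0,4]},{"offset":[-0.138,0.172,0.02],"twist":[0,0,4]},{"offset":[-0.138,0.172,0.02],"twist":[0,0,4]},{"offset":[-0.138,0.172,0.02],"twist":[0,0,4]},{"offset":[-0.138,0.172,0.02],"twist":[0,0,4]}]'
python3 - <<'E'
from h import *
o=get_obs();Rm=R.from_rotvec(o['tool_rot']).as_matrix();print(o['tool_pos'],np.degrees(np.arctan2(Rm[1,0],Rm[0,0])))
im=get_image('wrist');cv2.imwrite('pics/w2.png',im[:,:,::-1])
w=cam('wrist',o);np.savez('w2.npz',K=w[0],T=w[1])
for d in cut_out('block','wrist')[:3]: print(np.round(d['rect']),round(d['confidence'],2),regrect(d['region'],w,.04))
print(proj(w,o['tool_pos']))
E
```

```text
t: 3.85
tool_pos: [0.4795, -0.1038, 0.1514]
tool_rot: [-3.027, -0.839, -0.0]
contact_force: [-0.2, -0.0, 0.3]
opening: 0.0854
grip_force: 0.0
[ 0.47952511 -0.10377826  0.15141252] 30.97927631412229
[319. 232.  55.  83.] 0.9 ((480.5508728027344, -105.89421081542969), (66.74955749511719, 42.40372848510742), 31.15204429626465)
[316.50463394 304.5019592 ]
```

View pics/w2.png

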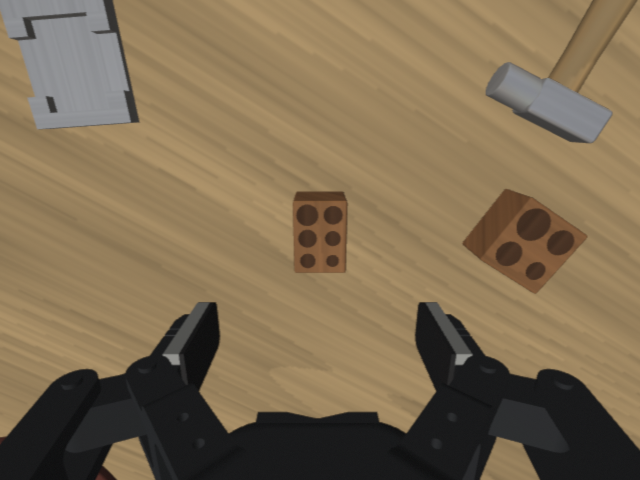

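The block's top face spans columns 293–347 and rows 201–273, and is square to the gripper. The square block at (525,240) is well clear. The block is 3.6 mm back along tool x and 2.3 mm along tool y, so I descend and grip.

```bash
python3 -m crank '[{"offset":[-0.0035,0.0023,0.04],"twist":[0,0,0]},{"offset":[-0.0035,0.0023,0.08],"twist":[0,0,0]},{"offset":[-0.0035,0.0023,0.11],"twist":[0,0,0]},{"offset":[-0.0035,0.0023,0.13],"twist":[0,0,0]},{"offset":[-0.0035,0.0023,0.141],"twist":[0,0,0]},{"offset":[-0.0035,0.0023,0.141],"twist":[0,0,0]},{"offset":[-0.0035,0.0023,0.141],"twist":[0,0,0]}]' 1
python3 -m crank '[{"offset":[0,0,0],"twist":[0,0,0]},{"offset":[0,0,0],"twist":[0,0,0]},{"offset":[0,0,0],"twist":[0,0,0]},{"offset":[0,0,0],"twist":[0,0,0]},{"offset":[0,0,0],"twist":[0,0,0]},{"offset":[0,0,0],"twist":[0,0,0]},{"offset":[0,0,0],"twist":[0,0,0]},{"offset":[0,0,0],"twist":[0,0,0]}]' 0.3 30
```

```text
t: 4.82
tool_pos: [0.4784, -0.1087, 0.0114]
tool_rot: [3.027, 0.837, 0.002]
contact_force: [0.0, 0.3, -0.6]
opening: 0.0851
grip_force: 0.0
t: 5.82
tool_pos: [0.478, -0.1088, 0.0109]
tool_rot: [3.028, 0.836, 0.001]
contact_force: [0.1, -1.0, 4.9]
opening: 0.0415
grip_force: 32.2
```

```bash
python3 -m crank '[{"offset":[0,0,-0.03],"twist":[0,0,0]},{"offset":[0,0,-0.07],"twist":[0,0,0]},{"offset":[0,0,-0.1],"twist":[0,0,0]},{"offset":[0.03,-0.045,-0.1],"twist":[0,0,-1]},{"offset":[0.06,-0.09,-0.1],"twist":[0,0,-2]},{"offset":[0.09,-0.135,-0.1],"twist":[0,0,-3]},{"offset":[0.115,-0.17,-0.1],"twist":[0,0,-4.1]},{"offset":[0.1263,-0.1869,-0.1],"twist":[0,0,-4.1]},{"offset":[0.1263,-0.1869,-0.09],"twist":[0,0,-4.1]},{"offset":[0.1263,-0.1869,-0.08],"twist":[0,0,-4.1]},{"offset":[0.1263,-0.1869,-0.08],"twist":[0,0,-4.1]},{"offset":[0.1263,-0.1869,-0.08],"twist":[0,0,-4.1]}]' 
python3 - <<'E'
from h import *
o=get_obs();Rm=R.from_rotvec(o['tool_rot']).as_matrix();print(o['tool_pos'],np.degrees(np.arctan2(Rm[1,0],Rm[0,0])))
im=get_image('wrist');cv2.imwrite('pics/w3.png',im[:,:,::-1])
w=cam('wrist',o);np.savez('w3.npz',K=w[0],T=w[1])
z=o['tool_pos'][2]+.029
print('pocket corners/predicted',[proj(w,[.490,.1165,.014]).round(1)])
for d in cut_out('block','wrist')[:3]: print(np.round(d['rect']),round(d['confidence'],2),regrect(d['region'],w,z),z)
E
```

```text
t: 7.32
tool_pos: [0.4899, 0.1159, 0.0901]
tool_rot: [-2.997, -0.942, 0.001]
contact_force: [0.8, 0.2, -1.1]
opening: 0.0415
grip_force: 31.6
[0.48993339 0.11591998 0.0900927 ] 34.91024664789748
pocket corners/predicted [array([316. , 247.5])]
[317. 321. 111. 164.] 0.56 ((495.3525695800781, 119.12519073486328), (71.92161560058594, 42.060577392578125), 34.909976959228516) 0.11909270480172456
```

View pics/w3.png

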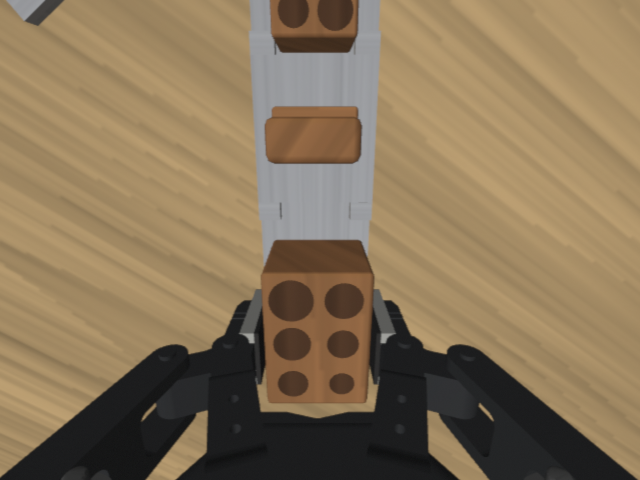

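The held block's top face spans rows 272–403 and columns 262–373. The rim around the pocket's inner end shows at row 204–218, with outer edges at columns 260 and 371.

```bash
python3 - <<'E'
from h import *
f=np.load('w3.npz');w=(f['K'],f['T']);o=get_obs();Rm=R.from_rotvec(o['tool_rot']).as_matrix();tp=o['tool_pos']
im=cv2.imread('pics/w3.png')
a=cv2.resize(im[190:290,250:385],None,fx=4,fy=4,interpolation=cv2.INTER_CUBIC);b=cv2.resize(im[350:450,250:385],None,fx=4,fy=4,interpolation=cv2.INTER_CUBIC)
cv2.imwrite('pics/w3c.png',np.hstack([a[:, :],b]))
T=lambda P:((Rm.T@(P-tp))*1000).round(1)
z=tp[2]+.029
for p in [(263,272),(371,272),(261,403),(374,403)]: print('blk',p,T(onz(w,p,z)))
for p in [(260,210),(371,210),(280.5,204),(350,204),(250.5,38),(380.5,38)]: print('rim',p,T(onz(w,p,.014)))
f=np.load('w1.npz');w1=(f['K'],f['T'])
for p in [(273.4,264.2),(352.4,264.2),(287,185.5),(338,185.5),(313,250.8)]: print('w1rim',p,T(onz(w1,p,.014)))
# underside far edge of block
print('bottom far edge',T(onz(w,(278,240),z-.04)),T(onz(w,(362,240),z-.04)))
E
```

```text
blk (263, 272) [ 29.5 -19.2 -29. ]
blk (371, 272) [ 29.5  19.6 -29. ]
blk (261, 403) [-29.6 -22.9 -29. ]
blk (374, 403) [-29.6  23.8 -29. ]
rim (260, 210) [ 26.  -37.   76.6]
rim (371, 210) [26.1 35.6 76.7]
rim (280.5, 204) [ 30.1 -23.5  76.6]
rim (350, 204) [30.1 21.7 76.7]
rim (250.5, 38) [125.5 -37.2  76.7]
rim (380.5, 38) [125.5  36.   76.7]
w1rim (273.4, 264.2) [-43.6 -37.9  76.6]
w1rim (352.4, 264.2) [-43.6  36.8  76.6]
w1rim (287, 185.5) [ 31.1 -23.1  76.6]
w1rim (338, 185.5) [31.1 21.7 76.7]
w1rim (313, 250.8) [-30.1  -0.5  76.6]
bottom far edge [ 27.9 -18.1  11. ] [27.9 21.4 11. ]
```

View pics/w3c.png

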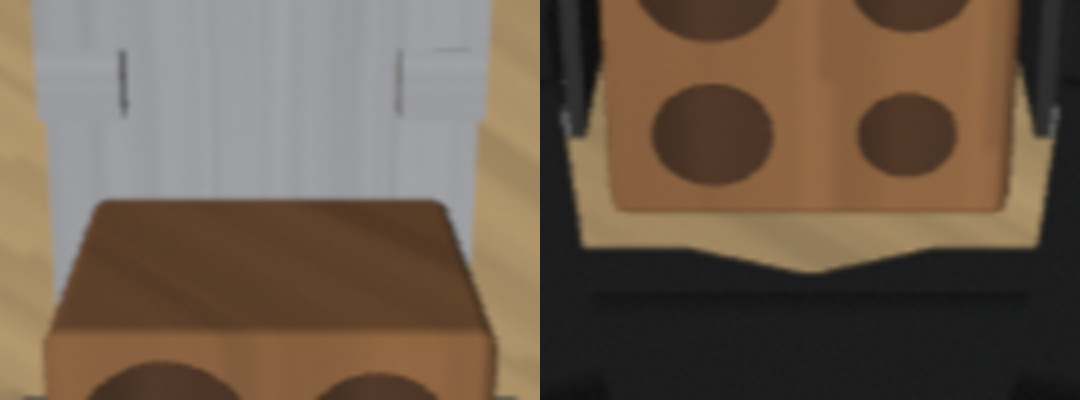

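The close-up confirms that the block is square to the carrier. It needs a shift of about -0.3 mm in x and -1.1 mm in y. I lower it in stages, watching the force.

```bash
python3 -m crank '[{"offset":[-0.0003,-0.0011,0.02],"twist":[0,0,0]},{"offset":[-0.0003,-0.0011,0.04],"twist":[0,0,0]},{"offset":[-0.0003,-0.0011,0.055],"twist":[0,0,0]},{"offset":[-0.0003,-0.0011,0.061],"twist":[0,0,0]},{"offset":[-0.0003,-0.0011,0.061],"twist":[0,0,0]},{"offset":[-0.0003,-0.0011,0.064],"twist":[0,0,0]},{"offset":[-0.0003,-0.0011,0.067],"twist":[0,0,0]},{"offset":[-0.0003,-0.0011,0.069],"twist":[0,0,0]},{"offset":[-0.0003,-0.0011,0.069],"twist":[0,0,0]}]'
```

```text
t: 8.55
tool_pos: [0.489, 0.1174, 0.0212]
tool_rot: [-2.996, -0.944, 0.0]
contact_force: [-0.2, 0.4, -0.6]
opening: 0.0415
grip_force: 31.6
```

No contact force, and the block's underside is below the rim, so it is entering the pocket.

```bash
python3 -m crank '[{"offset":[0,0,0.002],"twist":[0,0,0]},{"offset":[0,0,0.003],"twist":[0,0,0]},{"offset":[0,0,0.004],"twist":[0,0,0]},{"offset":[0,0,0.0045],"twist":[0,0,0]},{"offset":[0,0,0.0045],"twist":[0,0,0]}]'
```

```text
t: 9.18
tool_pos: [0.4892, 0.1174, 0.0169]
tool_rot: [2.996, 0.944, 0.0]
contact_force: [-0.1, 0.6, -0.3]
opening: 0.0416
grip_force: 31.6
```

```bash
python3 -m crank '[{"offset":[0,0,0.0005],"twist":[0,0,0]},{"offset":[0,0,0.001],"twist":[0,0,0]},{"offset":[0,0,0.001],"twist":[0,0,0]}]'
```

```text
t: 9.55
tool_pos: [0.4893, 0.1174, 0.0169]
tool_rot: [2.996, 0.944, -0.0]
contact_force: [-5.1, -0.8, 7.4]
opening: 0.0416
grip_force: 32.7
```

Contact: it is on the floor. I let go by opening only part way first, then retreat and look.

```bash
python3 -m crank '[{"offset":[0,0,-0.0005],"twist":[0,0,0]},{"offset":[0,0,-0.0005],"twist":[0,0,0]},{"offset":[0,0,-0.0005],"twist":[0,0,0]},{"offset":[0,0,-0.0005],"twist":[0,0,0]},{"offset":[0,0,-0.0005],"twist":[0,0,0]},{"offset":[0,0,-0.0005],"twist":[0,0,0]},{"offset":[0,0,-0.03],"twist":[0,0,0]},{"offset":[0,0,-0.08],"twist":[0,0,0]},{"offset":[0,0,-0.13],"twist":[0,0,0]},{"offset":[0,0,-0.15],"twist":[0,0,0]},{"offset":[0,0,-0.15],"twist":[0,0,0]},{"offset":[0,0,-0.15],"twist":[0,0,0]}]' 0.9
python3 - <<'E'
from h import *
o=get_obs();print(o['tool_pos'])
im=get_image('wrist');w=cam('wrist',o);np.savez('w4.npz',K=w[0],T=w[1])
s=get_image('side');cv2.imwrite('pics/s4.png',s[:,:,::-1]);cv2.imwrite('pics/w4.png',im[:,:,::-1])
cv2.imwrite('pics/w4c.png',np.hstack([cv2.resize(x[:,:,::-1],(400,400),interpolation=cv2.INTER_CUBIC) for x in (im[0:290,170:460],s[150:290,215:355])]))
E
```

```text
t: 11.05
tool_pos: [0.4878, 0.1173, 0.1634]
tool_rot: [-2.996, -0.944, 0.006]
contact_force: [0.1, -0.9, 0.3]
opening: 0.0768
grip_force: 0.0
[0.48777622 0.11726092 0.16335364]
```

View pics/w4c.png

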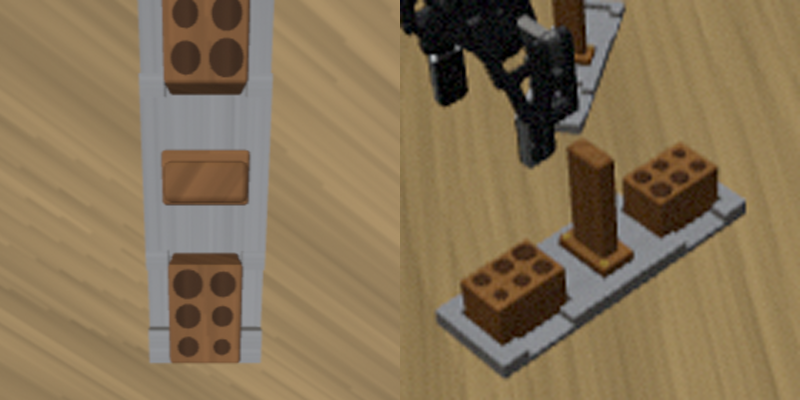

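The block sits flat and square in the pocket, level with its twin, and the carrier has not moved. Next I turn 90° above the handle, so that I grip across its 16 mm thickness.

```bash
python3 -m crank '[{"offset":[0.01,0,-0.027],"twist":[0,0,-10]},{"offset":[0.02,0,-0.027],"twist":[0,0,-20]},{"offset":[0.03,0,-0.027],"twist":[0,0,-30]},{"offset":[0.04,0,-0.027],"twist":[0,0,-40]},{"offset":[0.05,0.001,-0.027],"twist":[0,0,-50]},{"offset":[0.06,0.001,-0.027],"twist":[0,0,-60]},{"offset":[0.07,0.001,-0.027],"twist":[0,0,-70]},{"offset":[0.0764,0.001,-0.027],"twist":[0,0,-80]},{"offset":[0.0764,0.001,-0.027],"twist":[0,0,-90]},{"offset":[0.0764,0.001,-0.027],"twist":[0,0,-90]},{"offset":[0.0764,0.001,-0.027],"twist":[0,0,-90]},{"offset":[0.0764,0.001,-0.027],"twist":[0,0,-90]}]' 0.7
python3 - <<'E'
from h import *
o=get_obs();Rm=R.from_rotvec(o['tool_rot']).as_matrix();tp=o['tool_pos'];print(tp,np.degrees(np.arctan2(Rm[1,1],Rm[0,1])))
im=get_image('wrist');w=cam('wrist',o);cv2.imwrite('pics/w5.png',im[:,:,::-1])
for q in ['carrier','block','mate_center']:
    for d in cut_out(q,'wrist')[:3]:
        r=regrect(d['region'],w,.014 if q=='carrier' else .046);print(q,d['rect'],round(d['confidence'],2),np.round(r[0]),np.round(r[1]),round(r[2],1))
f=np.load('w4.npz');w4=(f['K'],f['T']);print('handle tri',tri([(w4,(318.6,131)),(cam('side'),(283,203)),(cam('scene'),(355,201))]),onz(w4,(318.6,131),.11))
E
```

```text
t: 12.65
tool_pos: [0.5521, 0.1603, 0.1924]
tool_rot: [-1.453, -2.785, 0.001]
contact_force: [-1.0, -0.2, -0.4]
opening: 0.0596
grip_force: 0.0
[0.5520574  0.16030908 0.1924112 ] 34.90558476479364
carrier [316.9, 219.9, 254.6, 97.9] 0.94 [556. 153.] [236.  96.] 35.0
carrier [455.8, 38.9, 131.9, 77.7] 0.75 [547. 361.] [95. 53.] 69.9
block [233.3, 215.4, 77.3, 53.0] 0.8 [489. 122.] [65. 48.] 35.0
mate_center [401.9, 213.2, 80.2, 53.1] 0.75 [608. 205.] [64. 48.] 35.0
handle tri [0.55305384 0.16005151 0.11019872] [0.55086528 0.16020857 0.11      ]
```

View pics/w5.png

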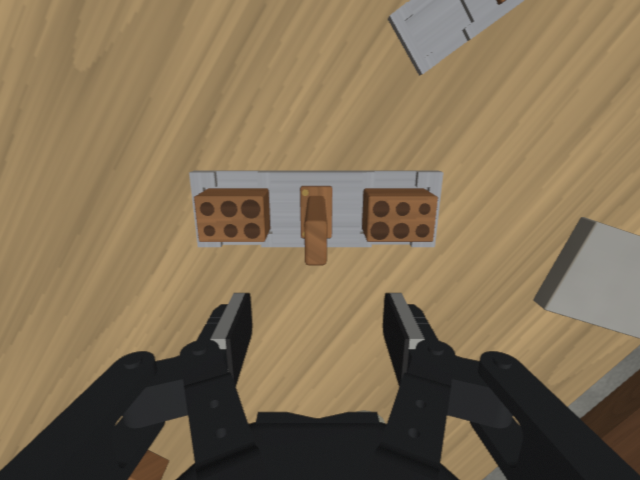

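Handle in column 316, centred between the fingers at 250 and 385, and the two blocks are symmetric. I descend and grip.

```bash
python3 -m crank '[{"offset":[0,-0.0007,0.04],"twist":[0,0,0]},{"offset":[0,-0.0007,0.08],"twist":[0,0,0]},{"offset":[0,-0.0007,0.11],"twist":[0,0,0]},{"offset":[0,-0.0007,0.122],"twist":[0,0,0]},{"offset":[0,-0.0007,0.128],"twist":[0,0,0]},{"offset":[0,-0.0007,0.128],"twist":[0,0,0]},{"offset":[0,-0.0007,0.128],"twist":[0,0,0]}]' 
python3 -m crank '[{"offset":[0,0,0],"twist":[0,0,0]},{"offset":[0,0,0],"twist":[0,0,0]},{"offset":[0,0,0],"twist":[0,0,0]},{"offset":[0,0,0],"twist":[0,0,0]},{"offset":[0,0,0],"twist":[0,0,0]},{"offset":[0,0,0],"twist":[0,0,0]},{"offset":[0,0,0],"twist":[0,0,0]},{"offset":[0,0,0],"twist":[0,0,0]},{"offset":[0,0,0],"twist":[0,0,0]},{"offset":[0,0,0],"twist":[0,0,0]}]' 0.05 80
```

```text
t: 13.72
tool_pos: [0.5527, 0.1601, 0.0663]
tool_rot: [1.45, 2.785, 0.002]
contact_force: [-0.3, -0.8, 0.1]
opening: 0.0598
grip_force: 0.0
t: 14.98
tool_pos: [0.5519, 0.1599, 0.0653]
tool_rot: [1.451, 2.786, 0.0]
contact_force: [-1.6, -1.3, 5.8]
opening: 0.0153
grip_force: 79.3
```

Held. I lift gently by 15 cm.

```bash
python3 -m crank '[{"offset":[0,0,-0.003],"twist":[0,0,0]},{"offset":[0,0,-0.008],"twist":[0,0,0]},{"offset":[0,0,-0.016],"twist":[0,0,0]},{"offset":[0,0,-0.026],"twist":[0,0,0]},{"offset":[0,0,-0.038],"twist":[0,0,0]},{"offset":[0,0,-0.05],"twist":[0,0,0]},{"offset":[0,0,-0.063],"twist":[0,0,0]},{"offset":[0,0,-0.076],"twist":[0,0,0]},{"offset":[0,0,-0.09],"twist":[0,0,0]},{"offset":[0,0,-0.104],"twist":[0,0,0]},{"offset":[0,0,-0.118],"twist":[0,0,0]},{"offset":[0,0,-0.13],"twist":[0,0,0]},{"offset":[0,0,-0.14],"twist":[0,0,0]},{"offset":[0,0,-0.147],"twist":[0,0,0]},{"offset":[0,0,-0.15],"twist":[0,0,0]},{"offset":[0,0,-0.15],"twist":[0,0,0]},{"offset":[0,0,-0.15],"twist":[0,0,0]},{"offset":[0,0,-0.15],"twist":[0,0,0]},{"offset":[0,0,-0.15],"twist":[0,0,0]},{"offset":[0,0,-0.15],"twist":[0,0,0]}]'
python3 - <<'E'
from h import *
s=get_image('side');c=get_image('scene')
s2=get_image('side');print(np.abs(s.astype(int)-s2).max())
cv2.imwrite('pics/f.png',np.hstack([cv2.resize(x[:,:,::-1],(400,400),interpolation=cv2.INTER_CUBIC) for x in (s[60:260,190:390],c[60:260,250:450])]))
E
```

```text
t: 17.48
tool_pos: [0.5516, 0.16, 0.2147]
tool_rot: [-1.451, -2.786, 0.0]
contact_force: [0.3, -0.2, -4.4]
opening: 0.015
grip_force: 78.0
43
```

View pics/f.png

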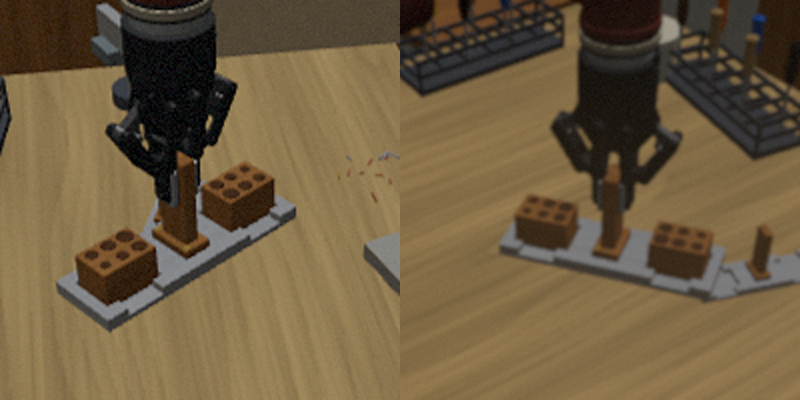

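The carrier is about 15 cm up and level, both blocks are seated, and it is clear of everything. I am handing it in.

```bash
python3 -c "
from station import *
o=get_obs();print(o['tool_pos'],o['grip_force'],abs(o['dq']).max());print(finish_job())"
```

```text
[0.5516951  0.15998862 0.21483503] 78.03311347961426 0.006410555240198495
the job is handed in; nothing more can be done
None
```

The loose block is seated flat in the empty pocket, and I handed the job in with the carrier held level about 15 cm above the bench and both blocks in place; the hand-in returned no verdict.

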